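# One stroke of the bench press: size a bush

### The arm

A 7-joint arm with a two-finger parallel gripper is mounted at the origin on a cart in front of the work surface, level with it; the furniture and walls round the work are solid. World frame = base frame: x ahead of the robot, y to its left, z up, the work surface at z = 0. Lengths are in m, angles in rad, forces in N, time in s.
With the tool pointing down it reaches from about 0.425 to 0.875 m from the base axis. Payload 4.7 kg.
Tool frame: the origin (TCP) lies at the very end of the fingers, on their centre line; the grasp point (between the pads) lies 19 mm behind it; z points along the fingers, y is the line along which they close (so a half turn about z gives the same grasp; the last joint's range is limited). The gripper opens to 85 mm and grips with 20 to 120 N. Pads are 22 mm wide; open, the fingers measure 114 mm over their backs; the gripper's body (76 mm by 85 mm) begins 54 mm behind the grasp point. The pads swing forward as they close: fully open they stand 13 mm farther back than shut.
Start: joints at [-1.329, 0.321, -0.07, 1.45, 0.023, 1.371, -0.057], TCP at [0.147, 0.633, 0.231] pointing down, gripper open.
Joint ranges: [-2.86, 2.86], [-0.3, 2.09], [-1.38, 1.24], [0.06, 2.45], [-1.56, 4.7], [0.09, 2.05], [-2.69, 2.69]. Speed limits (rad/s): [2.57, 2.57, 3.14, 3.14, 3.14, 3.14, 3.14].

### API

Orientations are given as a unit quaternion [x, y, z, w].
In Python, from cell import read_state, read_camera, camera_model, hand_in gives the robot as it stands.
- The arm moves only by the tool servo_tool, never from a script. Its argument "moves" is a list of rows, each a list of 5 numbers: the opening, from 0 (shut) to 1 (fully open), then the shift along the world's x, y, z in mm, then the turn about the world's z in degrees. In form: [[grip, tx, ty, tz, roll], ...]. A call has exactly 8 rows; each row is the pose to reach, as a shift and turn from the pose commanded when the call began; what a row does not reach only later rows make up. A row lasts 1/12 s, in which the tool goes at most 41.7 mm and 7.16 degrees, less where a joint would pass 70% of its speed; a pose out of reach is approached as far as the arm can. A call with a gripper value outside its range is refused whole. The fingers move at their own pace and stop on an object; "squeeze" is the grip in N (left out, the last holds). Time passes only in rows, so rows that repeat a pose let the fingers close, or fill a call up. It gives the time, the measured TCP pose, the force, the opening and the grip force at its end, in the units of the state.
- read_state(): the state, without advancing time (a new reading comes with each control period).
- read_camera(name): name is "scene" or "top" or "wrist"; returns the picture (480x640x3 uint8, blue, green, red); there is no depth.
- camera_model(name): a dict with "fx", "fy", "cx", "cy" (pixels), "extrinsics" (4x4, takes a point from world to camera coordinates); the wrist camera has in their place "T_tool_cam" (4x4, takes a point from camera to tool coordinates, whose origin is the TCP and whose axes are the flange's). Camera axes: x right, y up, looking along -z (the intrinsics and any distortion apply to the point x, -y, -z); pixel columns grow to the right and rows downward; lengths in m; the calibration is good to about 2 mm. A picture is of the moment at which its call begins: read the wrist's pose just before it. camera_model takes no time and is no camera call.
- hand_in(): hands the job in; it is judged then, once.
The state is a dict: "clock": time; "joint_pos": joint angles; "qd": joint speeds; "joint_efforts": joint torques, N m; "tool_pos": TCP position; "orientation": TCP orientation; "ft_force": force on the tool from outside, world axes, zero at the start; "ft_torque": the same for the moment, N m; "gripper_width": finger opening in m; "grasp_force": force on a finger pad.
Only numpy, scipy, OpenCV 4.12 (cv2) and the standard library are available. Lean on these libraries where they do the work, as an engineer would, in place of code of your own. Each camera call takes 0.05 s, during which the arm holds its last target. There are 200 camera calls.

### The job

Stand the loose steel bush upright in the loading slot of the small bench press, between the ram and the spring jaws, and let go. Then turn the flywheel clockwise (seen from above) by its crank handle through exactly one revolution, so that the ram pushes the bush past the jaws into the outlet and draws back: finish with the ball-ended index pin dropped into its notch, feeling for it and not forcing the wheel on past it. Leave the spool, the jar and the wire coil where they are.

Things in the scene. Friction and masses are not known exactly. Their poses are not given: they have to be found in the camera images.
- press: Grey bench press, fixed, 120 x 320 mm. Origin: on the bench surface under its mid length; z up, +y along the machine to the flywheel end, -x its long side facing the robot. Flywheel axis at (0, 75) mm. Crank housing y = 25 to 140 mm, 46 mm high. Above it an index disc, radius 69 mm, top 61 mm above the bench. Index pin at (0, 139) mm, up to 90 mm high.
- slot (a point): Where to stand the bush: on the floor of the loading slot, 10 mm above the bench, at (0, -83) mm of the press; same axes. The slot runs along y between the drawn-back ram and the jaws, 28.4 mm wide; its walls are 10 mm thick, tops 26 mm above the bench, with small lead-ins. The bush may stand up to 8 mm off along y.
- outlet (a point): On the floor (10 mm above the bench) of the outlet beyond the jaws, where the ram leaves the bush: (0, -126) mm of the press; 28.4 mm wide, ends at y = -164 mm. Between slot and outlet, at y = -105 mm, two sprung jaws with round noses narrow the way to 22 mm; some 10 N at the ram pushes the bush past.
- bush: Loose turned steel bush, upright cylinder, outer diameter 26 mm, height 34 mm, 0.10 to 0.20 kg. Origin: centre of its underside; z along its axis.
- flywheel: Dark level flywheel, 112 mm diameter, top face 79 mm above the bench. Origin on its upright axis at the underside; own -x points to the crank handle. Starts 0.2 to 0.5 rad past its rest position; turn it clockwise from above until it comes to rest there again. At rest the handle points along the press's -x, but up to 0.5 rad to either side, differing each time: only feel and the index pin tell.
- crank_grip (a point): Middle of the upright black crank handle: 18 mm diameter, 81 to 128 mm above the bench, spins freely, 45 mm from the wheel's axis. Turning takes 2 to 8 N, about 2 N in the last quarter. At the rest notch the wheel first draws in, then the push rises to 10 N within 5 mm; about 14 N forces it past. Robot on wheel and handle: never over 60 N in all, both pads' grip included.
- ram (a joint): Ram travel in m: 0 drawn back, 0.058 fully forward (at half a revolution); driven by the wheel through a crank and rod.
- index_pin (a joint): Height in m of the spring-loaded index pin with its round 12 mm tip: about 0.0034 while it rides on the raised track of the index disc, 0 when it has dropped into the notch at the rest position, which holds the wheel. It drops within about 0.06 rad of that position and climbs out again if the wheel is forced on.
- spool: Bystander: reel of white solder wire with black flanges, 54 mm diameter, 37 mm high; origin at its underside. Leave it.
- jar: Bystander: small white jar with red lid, 41 mm diameter, 36 mm high; origin at its underside. Leave it.
- coil: Bystander: flat coil of silver wire, 73 mm across, 10 mm high; origin at its underside. Leave it.
Things that resemble listed ones, but are neither listed nor needed, are in the scene too. Of the things that look like the bush, the smaller one is meant.

How it is judged:
By the outcome, as a careful person would: the job done as asked, in the order asked, and still so for the second after the job is handed in, with the robot touching nothing.
It also fails if it takes over 72 s, if anything falls off the work surface, if the arm or the gripper's body presses on something with over 40 N, if the wrist force passes 120 N, or if a joint passes its speed limit or range.

## Working session

There is one attempt and no reset: what is moved stays moved. The work goes in short steps, Python scripts to look and compute and a tool call to move; the robot and the scene stay as the last step left them, time stands still between calls to the robot, and variables do not carry over. Pictures are saved under pics/ and viewed, at most 10 in all, crops included, and the job is handed in when it is done.

Besides the shell and the picture viewer there is one more tool, called after "Call:" in YAML: its name, and indented under it one key for each argument. servo_tool: Moves the arm, as the interface text tells. Its arguments: {"type":"object","properties":{"moves":{"type":"array","items":{"type":"array","items":{"type":"number"}}},"squeeze":{"type":"number"}},"required":["moves"]}

```bash
mkdir -p pics; ls; cat > h.py <<'E'
import numpy as np,cv2
from cell import *
def ray(name,u,v,z):
    m=camera_model(name)
    d=np.array([(u-m['cx'])/m['fx'],-(v-m['cy'])/m['fy'],-1.])
    E=np.array(m['extrinsics']);R=E[:3,:3];c=-R.T@E[:3,3];w=R.T@d
    return c+w*(z-c[2])/w[2]
def proj(name,p):
    m=camera_model(name);E=np.array(m['extrinsics']);q=E[:3,:3]@p+E[:3,3]
    return m['cx']+m['fx']*q[0]/-q[2], m['cy']-m['fy']*q[1]/-q[2]
E
python3 - <<'E'
from h import *
s=read_state();print(s)
for n in('scene','top'):
    cv2.imwrite(f'pics/{n}0.png',read_camera(n));m=camera_model(n);print(m)
print(camera_model('wrist'))
E
```

```text
pics
{'clock': 0.0, 'joint_pos': array([-1.3289006 ,  0.32181135, -0.07006508,  1.45169255,  0.02257383,
        1.37075963, -0.05690777]), 'qd': array([-0.00064369,  0.00085501, -0.00051806, -0.0007809 ,  0.00235808,
        0.00057312,  0.00044314]), 'joint_efforts': array([-2.44234388e-04, -4.93572485e+01, -3.82479317e-01, -3.14342451e+01,
        1.29199275e-02,  1.12908374e-02,  1.14654424e-05]), 'tool_pos': array([0.1467201 , 0.63267753, 0.23022207]), 'orientation': array([ 1.13652054e-01,  9.93520167e-01, -9.39796417e-04, -6.82026497e-05]), 'ft_force': array([ 0.31519363,  0.12663358, -0.2909119 ]), 'ft_torque': array([ 0.05621292, -0.06749643,  0.02915804]), 'grasp_force': 0.0, 'gripper_width': 0.08545328008252753}
{'fx': 552.3220965676171, 'fy': 552.3220965676171, 'cx': 321.6201467468305, 'cy': 241.41385330433476, 'extrinsics': array([[ 0.85193905, -0.52350449,  0.01195464, -0.28800615],
       [ 0.374513  ,  0.6251121 ,  0.6848174 , -0.38966014],
       [-0.36597797, -0.57894552,  0.72861664, -0.72617035],
       [ 0.        ,  0.        ,  0.        ,  1.        ]])}
{'fx': 544.6840366486763, 'fy': 544.6840366486763, 'cx': 314.2512860526964, 'cy': 241.3940881541885, 'extrinsics': array([[ 0.01815978, -0.99974402,  0.01349518,  0.21181771],
       [ 0.99884931,  0.01873944,  0.04414615, -0.47287513],
       [-0.04438775,  0.01267796,  0.99893393, -1.2468951 ],
       [ 0.        ,  0.        ,  0.        ,  1.        ]])}
{'fx': 396.172278223727, 'fy': 396.172278223727, 'cx': 316.0070554874632, 'cy': 237.04341648884764, 'T_tool_cam': array([[ 5.62378631e-04,  9.46451061e-01,  3.22846825e-01,
         8.34409424e-02],
       [ 9.99999836e-01, -4.98307020e-04, -2.81109567e-04,
        -1.00318073e-03],
       [-1.05179608e-04,  3.22846931e-01, -9.46451186e-01,
        -1.43068143e-01],
       [ 0.00000000e+00,  0.00000000e+00,  0.00000000e+00,
         1.00000000e+00]])}
```

View pics/top0.png

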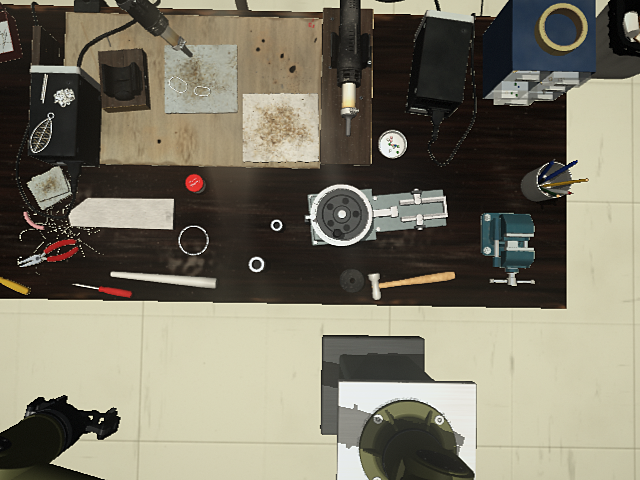

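View pics/scene0.png

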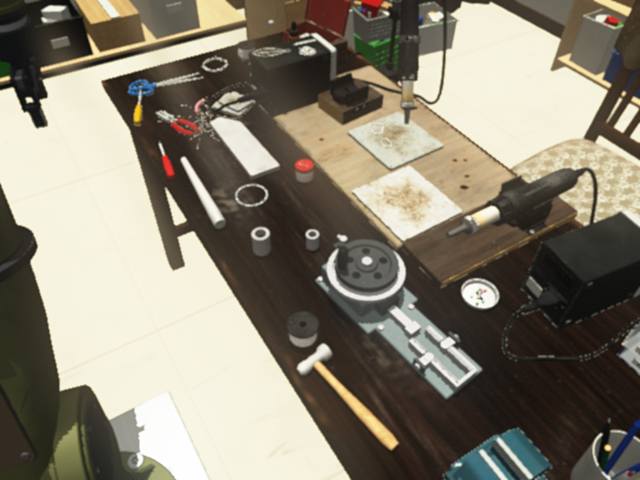

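```bash
python3 - <<'E'
from h import *
t=cv2.imread('pics/top0.png')
cv2.imwrite('pics/c1.png',cv2.resize(t[170:285,235:460],None,fx=3.5,fy=3.5,interpolation=cv2.INTER_CUBIC))
s=cv2.imread('pics/scene0.png')
cv2.imwrite('pics/c2.png',cv2.resize(s[215:400,240:490],None,fx=3.2,fy=3.2,interpolation=cv2.INTER_CUBIC))
E
```

```text
(no output)
```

View pics/c1.png

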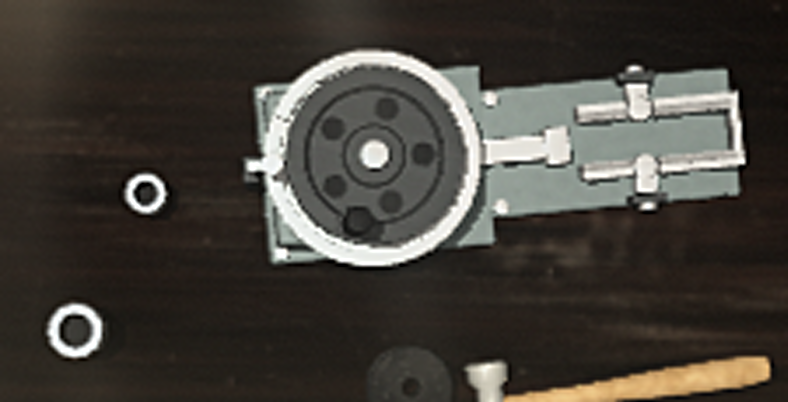

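View pics/c2.png

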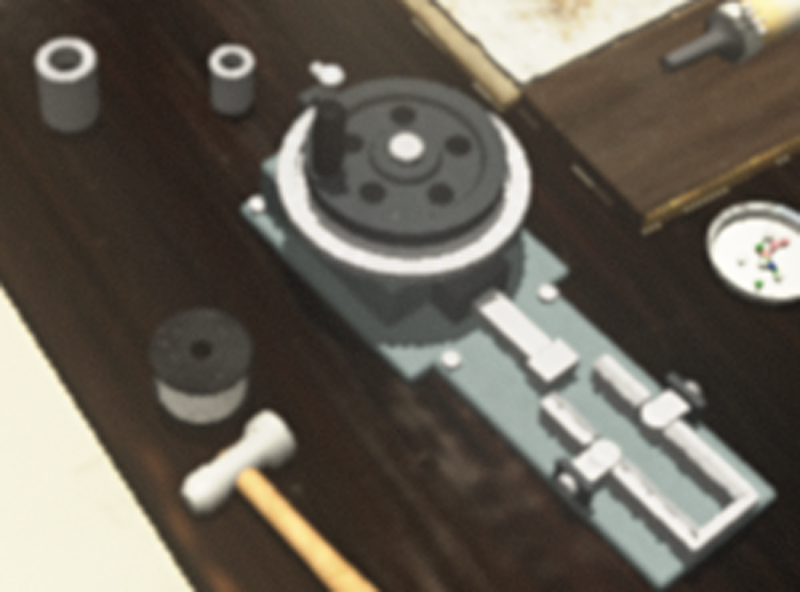

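```bash
python3 - <<'E'
from h import *
T=lambda u,v,z: ray('top',235+u/3.5,170+v/3.5,z)[:2]*1000
S=lambda u,v,z: ray('scene',240+u/3.2,215+v/3.2,z)[:2]*1000
for n,f,pts in(('top',T,dict(hub=(375,154,.083),handle=(359,221,.128),j1=(638,98,.03),j2=(648,173,.03),e1=(738,92,.026),e2=(744,163,.026),w1=(577,114,.026),w2=(584,174,.026),bush=(146,193,.034),pin=(250,168,.085))),
 ('sc',S,dict(hub=(406,147,.083),handle=(330,106,.128),j1=(667,410,.03),j2=(597,462,.03),e1=(758,494,.026),e2=(700,545,.026),w1=(607,362,.026),w2=(553,402,.026),bush=(232,63,.034),pin=(330,74,.088)))):
    for k,p in pts.items(): print(n,k,f(*p).round(1))
for n,roi in(('top',(210,240,260,292)),('scene',(225,255,300,325))):
    im=cv2.imread(f'pics/{n}0.png')[roi[0]:roi[1],roi[2]:roi[3]]
    m=(cv2.cvtColor(im,cv2.COLOR_BGR2GRAY)>130).astype(np.uint8)
    c=max(cv2.findContours(m,cv2.RETR_EXTERNAL,cv2.CHAIN_APPROX_NONE)[0],key=cv2.contourArea)
    e=cv2.fitEllipse(c);print(n,e,ray(n,e[0][0]+roi[2],e[0][1]+roi[0],.034)*1000)
E
```

```text
top hub [526.4 161.8]
top handle [481.8 173.6]
top j1 [571.4 -12.4]
top j2 [522.5 -19.4]
top e1 [577.2 -78.8]
top e2 [530.7 -83.1]
top w1 [560.6  26.6]
top w2 [521.4  21.6]
top bush [503.  306.3]
top pin [516.  239.4]
sc hub [528.2 162.1]
sc handle [485.3 174.7]
sc j1 [570.4 -17.3]
sc j2 [520.4 -22.6]
sc e1 [579.4 -76.5]
sc e2 [536.1 -82.9]
sc w1 [565.1  23.4]
sc w2 [525.5  18.5]
sc bush [504.2 304.7]
sc pin [519.9 224.8]
top ((16.17616081237793, 14.82348918914795), (10.28366470336914, 10.752045631408691), 78.09840393066406) [503.65162363 307.57936279  34.        ]
scene ((11.926806449890137, 8.905542373657227), (9.865668296813965, 12.737552642822266), 89.98628997802734) [504.3553887 307.0640455  34.       ]
```

Call:
servo_tool:
  moves:
    - [1,30,-27,0,-6]
    - [1,60,-54,0,-13]
    - [1,90,-81,0,-20]
    - [1,120,-108,0,-27]
    - [1,150,-135,-5,-34]
    - [1,180,-162,-10,-41]
    - [1,210,-190,-20,-48]
    - [1,240,-217,-30,-55]
  squeeze: 40

```text
clock: 0.77
tool_pos: [0.3876, 0.4149, 0.2013]
orientation: [0.562, 0.827, 0.0, -0.0]
ft_force: [0.8, 0.9, -0.3]
gripper_width: 0.0855
grasp_force: 0.0
```

Call:
servo_tool:
  moves:
    - [1,30,-27,-10,-7]
    - [1,60,-54,-20,-13]
    - [1,90,-81,-30,-15.2]
    - [1,117,-108,-40,-15.2]
    - [1,117,-108.5,-50,-15.2]
    - [1,117,-108.5,-50,-15.2]
    - [1,117,-108.5,-50,-15.2]
    - [1,117,-108.5,-50,-15.2]

```text
clock: 1.43
tool_pos: [0.5025, 0.3096, 0.1516]
orientation: [0.663, 0.748, 0.0, -0.0]
ft_force: [0.2, 0.8, -0.7]
gripper_width: 0.0855
grasp_force: 0.0
```

```bash
cat >> h.py <<'E'
from scipy.spatial.transform import Rotation as Ro
def wpose():
    s=read_state();m=camera_model('wrist');X=np.eye(4);X[:3,:3]=Ro.from_quat(s['orientation']).as_matrix();X[:3,3]=s['tool_pos']
    return m,X@np.array(m['T_tool_cam'])
def wray(mp,u,v,z):
    m,X=mp;d=X[:3,:3]@np.array([(u-m['cx'])/m['fx'],-(v-m['cy'])/m['fy'],-1.])
    return X[:3,3]+d*(z-X[2,3])/d[2]
def wproj(mp,p):
    m,X=mp;q=np.linalg.inv(X)@np.append(p,1)
    return m['cx']+m['fx']*q[0]/-q[2], m['cy']-m['fy']*q[1]/-q[2]
def yaw():  # world angle of tool y, deg
    y=Ro.from_quat(read_state()['orientation']).apply([0,1,0]);return np.degrees(np.arctan2(y[1],y[0]))
E
python3 - <<'E'
from h import *
s=read_state();print(s['clock'],s['tool_pos'],yaw(),s['joint_pos'],s['ft_force'])
mp=wpose();im=read_camera('wrist');cv2.imwrite('pics/w1.png',im)
print(wproj(mp,[.504,.3072,.034]))
np.savez('w1.npz',X=mp[1])
E
```

```text
1.4333 [0.50248154 0.30964147 0.15161594] 6.887929924766476 [-0.88187408  0.24995959  0.33191197  1.71896485 -0.08788043  1.18715598
 -0.40638245] [ 0.22878933  0.81391698 -0.69753776]
(np.float64(318.57519464537427), np.float64(231.76571284882453))
```

View pics/w1.png

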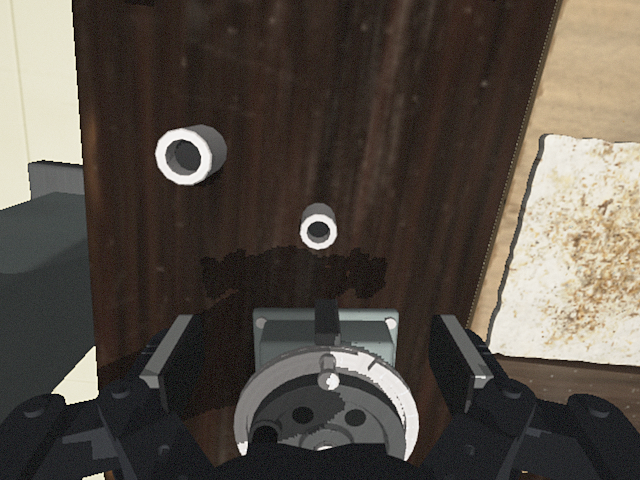

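```bash
python3 - <<'E'
from h import *
im=cv2.imread('pics/w1.png')[195:265,290:350]
m=(cv2.cvtColor(im,cv2.COLOR_BGR2GRAY)>190).astype(np.uint8)
c=max(cv2.findContours(m,cv2.RETR_EXTERNAL,cv2.CHAIN_APPROX_NONE)[0],key=cv2.contourArea)
e=cv2.fitEllipse(c);print(e)
X=np.load('w1.npz')['X'];mp=(camera_model('wrist'),X)
print(wray(mp,290+e[0][0],195+e[0][1],.034)*1000, (read_state()['tool_pos']*1000))
# plan: diameter in px -> mm check
print(e[1][0]/396.17*(X[2,3]-.034)*1000)
E
```

```text
((28.080717086791992, 36.27967834472656), (33.36384963989258, 34.732601165771484), 88.24527740478516)
[503.61714112 307.50961714  34.        ] [502.5646569  309.89818184 151.95341321]
21.958838924673525
```

Call:
servo_tool:
  moves:
    - [1,0,0,-30,0]
    - [1,0,0,-60,0]
    - [1,0,0,-80,0]
    - [1,0,0,-90,0]
    - [1,0,0,-90,0]
    - [1,0,0,-90,0]
    - [1,0,0,-90,0]
    - [1,0,0,-90,0]

```text
clock: 2.15
tool_pos: [0.5046, 0.3091, 0.0634]
orientation: [0.664, 0.748, 0.002, 0.0]
ft_force: [-0.1, -0.2, -0.6]
gripper_width: 0.0854
grasp_force: 0.0
```

Call:
servo_tool:
  moves:
    - [1,-0.5,-1,-15,0]
    - [1,-1,-1.7,-30,0]
    - [1,-1,-1.7,-46,0]
    - [1,-1,-1.7,-46,0]
    - [1,-1,-1.7,-46,0]
    - [1,-1,-1.7,-46,0]
    - [1,-1,-1.7,-46,0]
    - [1,-1,-1.7,-46,0]

```text
clock: 2.82
tool_pos: [0.5033, 0.3069, 0.0168]
orientation: [0.664, 0.747, 0.001, 0.0]
ft_force: [0.8, -1.0, -0.2]
gripper_width: 0.0853
grasp_force: 0.0
```

Call:
servo_tool:
  moves:
    - [0.4,-1,-1.7,0,0]
    - [0.2,0,0,0,0]
    - [0.2,0,0,0,0]
    - [0.2,0,0,0,0]
    - [0.2,0,0,0,0]
    - [0.2,0,0,0,0]
    - [0.2,0,0,0,0]
    - [0.2,0,0,0,0]
  squeeze: 40

```text
clock: 3.48
tool_pos: [0.5028, 0.3066, 0.0158]
orientation: [0.664, 0.748, 0.0, 0.0]
ft_force: [1.1, 0.3, 2.0]
gripper_width: 0.0246
grasp_force: 39.4
```

Call:
servo_tool:
  moves:
    - [0.2,0,0,30,0]
    - [0.2,0,0,65,0]
    - [0.2,0,0,105,0]
    - [0.2,0,0,145,0]
    - [0.2,0,-10,165,0]
    - [0.2,5,-45,165,0]
    - [0.2,10,-85,165,0]
    - [0.2,16,-125,165,0]

```text
clock: 4.15
tool_pos: [0.5179, 0.1806, 0.1805]
orientation: [0.663, 0.748, 0.0, -0.0]
ft_force: [0.9, -0.4, -1.5]
gripper_width: 0.0245
grasp_force: 39.6
```

Call:
servo_tool:
  moves:
    - [0.2,6,-40,0,0]
    - [0.2,12,-80,0,0]
    - [0.2,18,-120,0,0]
    - [0.2,24,-150,0,0]
    - [0.2,27,-170,0,0]
    - [0.2,27,-176.5,0,0]
    - [0.2,27,-176.5,0,0]
    - [0.2,27,-176.5,0,0]

```text
clock: 4.82
tool_pos: [0.545, 0.0062, 0.18]
orientation: [0.664, 0.748, -0.0, -0.001]
ft_force: [0.8, 0.5, -1.5]
gripper_width: 0.0244
grasp_force: 39.6
```

```bash
python3 - <<'E'
from h import *
s=read_state();print(s['clock'],s['tool_pos'],yaw(),s['joint_pos'],s['ft_force'],s['gripper_width'],s['grasp_force'])
mp=wpose();im=read_camera('wrist');cv2.imwrite('pics/w2.png',im)
np.savez('w2.npz',X=mp[1])
E
```

```text
4.8167 [0.545006   0.006221   0.17999734] 6.792883927115959 [-0.56443248  0.13728161  0.55154239  1.80002505 -0.07720791  1.22640981
  0.12764428] [ 0.82203133  0.47043046 -1.48705621] 0.02435471273194321 39.5745062828064
```

View pics/w2.png

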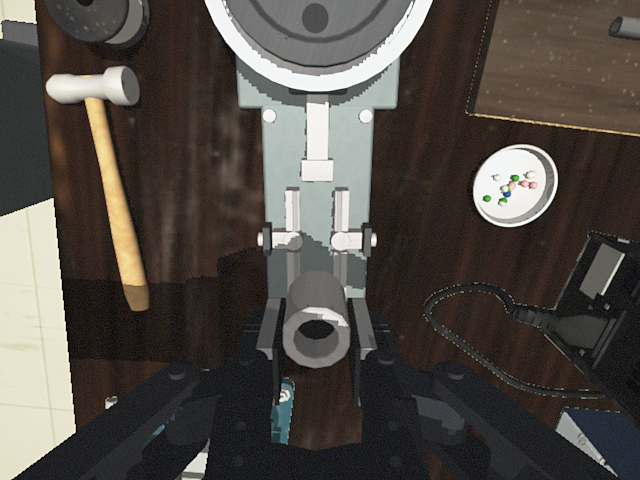

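```bash
python3 - <<'E'
from h import *
g=cv2.cvtColor(cv2.imread('pics/w2.png'),cv2.COLOR_BGR2GRAY).astype(int)
for r in (195,205,215,222): print(r,g[r,280:355].tolist())
mp=(camera_model('wrist'),np.load('w2.npz')['X'])
for n,u,v,z in(('wallL',286,205,.026),('wallR',348.5,205,.026),('wallLs',292,188,.026),('wallRs',341.5,187,.026),('jawL',292,241,.03),('jawR',342,241,.03),('ramL',301,181,.03),('ramR',333,181,.03),('bushtop',316,331,.197)):
    print(n,(wray(mp,u,v,z)*1000).round(1))
E
```

```text
195 [182, 178, 182, 184, 130, 188, 242, 239, 237, 236, 238, 233, 208, 195, 204, 200, 196, 214, 222, 196, 168, 178, 182, 182, 180, 180, 180, 179, 178, 183, 177, 177, 179, 180, 177, 180, 179, 179, 180, 181, 181, 179, 181, 181, 185, 182, 185, 180, 182, 187, 191, 151, 85, 89, 115, 195, 222, 201, 201, 203, 205, 187, 215, 239, 237, 237, 236, 238, 231, 197, 173, 177, 181, 179, 181]
205 [180, 181, 178, 180, 168, 209, 237, 239, 237, 237, 238, 237, 214, 189, 206, 203, 196, 209, 221, 194, 163, 179, 179, 179, 179, 178, 183, 179, 176, 182, 180, 184, 177, 179, 180, 181, 178, 180, 176, 180, 177, 177, 179, 177, 184, 178, 178, 181, 179, 177, 176, 185, 145, 82, 115, 203, 226, 199, 200, 203, 203, 191, 220, 238, 237, 236, 235, 239, 227, 187, 175, 178, 177, 177, 181]
215 [179, 179, 177, 178, 177, 174, 222, 242, 238, 235, 237, 237, 216, 192, 205, 203, 197, 208, 224, 213, 175, 176, 178, 179, 179, 176, 177, 181, 180, 180, 177, 178, 179, 182, 176, 181, 176, 179, 176, 178, 179, 177, 177, 178, 181, 180, 182, 180, 180, 184, 164, 116, 82, 79, 142, 216, 222, 198, 202, 204, 195, 203, 227, 237, 235, 235, 236, 235, 218, 172, 177, 180, 174, 175, 175]
222 [180, 180, 178, 178, 174, 184, 226, 240, 235, 236, 235, 240, 223, 189, 205, 202, 197, 200, 222, 208, 168, 172, 177, 176, 175, 176, 173, 176, 174, 177, 179, 178, 177, 176, 175, 177, 177, 174, 176, 173, 174, 173, 177, 175, 179, 181, 176, 180, 176, 178, 184, 184, 146, 71, 147, 220, 218, 199, 202, 207, 194, 206, 229, 237, 235, 236, 237, 237, 205, 164, 175, 175, 175, 175, 176]
wallL [520.5  10.7  26. ]
wallR [568.4  16.4  26. ]
wallLs [523.8  24.4  26. ]
wallRs [561.1  29.7  26. ]
jawL [528.1 -16.6  30. ]
jawR [567.1 -12.   30. ]
ramL [530.1  31.3  30. ]
ramR [553.8  34.2  30. ]
bushtop [544.1   9.1 197. ]
```

Call:
servo_tool:
  moves:
    - [0.2,0.3,0,-30,0]
    - [0.2,0.3,0,-60,0]
    - [0.2,0.3,0,-90,0]
    - [0.2,0.3,0,-110,0]
    - [0.2,0.3,0,-125,0]
    - [0.2,0.3,0,-130,0]
    - [0.2,0.3,0,-130,0]
    - [0.2,0.3,0,-130,0]

```text
clock: 5.53
tool_pos: [0.5462, 0.0062, 0.051]
orientation: [0.664, 0.748, 0.0, 0.0]
ft_force: [0.9, 0.0, -0.8]
gripper_width: 0.0242
grasp_force: 39.6
```

Call:
servo_tool:
  moves:
    - [0.2,0,0,-2,0]
    - [0.2,0,0,-4,0]
    - [0.2,0,0,-6,0]
    - [0.2,0,0,-8,0]
    - [0.2,0,0,-10,0]
    - [0.2,0,0,-12,0]
    - [0.2,0,0,-12,0]
    - [0.2,0,0,-12,0]

```text
clock: 6.2
tool_pos: [0.5456, 0.0047, 0.0383]
orientation: [0.664, 0.747, -0.0, -0.0]
ft_force: [0.6, 0.3, -2.0]
gripper_width: 0.0247
grasp_force: 39.6
```

Call:
servo_tool:
  moves:
    - [0.2,0,1,-2,0]
    - [0.2,0,1,-4,0]
    - [0.2,0,1,-6,0]
    - [0.2,0,1,-8,0]
    - [0.2,0,1,-10,0]
    - [0.2,0,1,-11,0]
    - [0.2,0,1,-11.5,0]
    - [0.2,0,1,-11.5,0]

```text
clock: 6.87
tool_pos: [0.5459, 0.0058, 0.0287]
orientation: [0.664, 0.747, 0.0, -0.001]
ft_force: [-5.5, 0.6, 14.5]
gripper_width: 0.0244
grasp_force: 47.7
```

Call:
servo_tool:
  moves:
    - [0.2,0,0,1,0]
    - [0.2,-0.6,0,1,0]
    - [0.2,-1,0,1,0]
    - [0.2,-1,0,1,0]
    - [0.2,-1,0,0,0]
    - [0.2,-1,0,0,0]
    - [0.2,-1,0,0,0]
    - [0.2,-1,0,0,0]

```text
clock: 7.53
tool_pos: [0.5458, 0.0059, 0.0287]
orientation: [0.664, 0.747, 0.001, 0.0]
ft_force: [-3.9, -1.0, 12.1]
gripper_width: 0.0244
grasp_force: 47.2
```

```bash
python3 - <<'E'
from h import *
s=read_state();print(s['clock'],s['tool_pos'],s['ft_force'],s['ft_torque'],s['gripper_width'],s['grasp_force'])
im=read_camera('scene');c=im[290:400,360:490]
w=read_camera('wrist')[170:470,200:440]
a=cv2.resize(c,(390,330),interpolation=cv2.INTER_CUBIC);b=cv2.resize(w,(264,330))
cv2.imwrite('pics/j1.png',np.hstack([a,b]))
E
```

```text
7.5333 [0.54580495 0.00586284 0.02868864] [-3.94194785 -0.95343636 12.11162309] [0.0178762  0.80507732 0.01262277] 0.02439017602076225 47.23790017218562
```

View pics/j1.png

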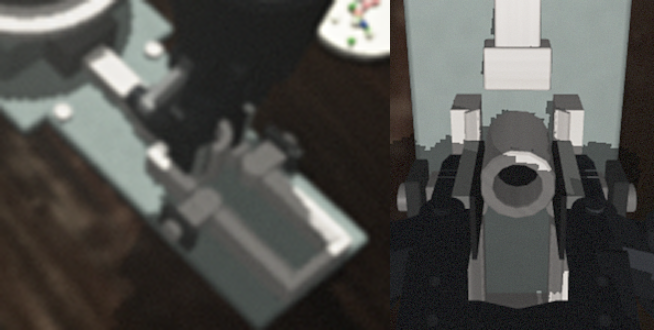

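Call:
servo_tool:
  moves:
    - [0.2,0,0,1,0]
    - [0.2,0,0,2,0]
    - [0.2,0,0,2.5,0]
    - [0.2,0,0,2.5,0]
    - [0.25,0,0,2.5,0]
    - [0.32,0,0,2.5,0]
    - [0.4,0,0,2.5,0]
    - [0.45,0,0,2.5,0]

```text
clock: 8.3
tool_pos: [0.5447, 0.0058, 0.0294]
orientation: [0.664, 0.748, -0.0, 0.0]
ft_force: [0.3, -0.1, -0.4]
gripper_width: 0.0386
grasp_force: 0.0
```

Call:
servo_tool:
  moves:
    - [0.45,0,0,0,0]
    - [0.45,0,0,0,0]
    - [0.45,0,0,10,0]
    - [0.45,0,0,40,0]
    - [0.45,0,0,75,0]
    - [0.45,0,0,110,0]
    - [0.45,0,0,145,0]
    - [0.45,0,0,150,0]

```text
clock: 8.97
tool_pos: [0.5485, 0.0056, 0.1869]
orientation: [0.664, 0.747, 0.005, 0.003]
ft_force: [2.2, -0.8, 0.2]
gripper_width: 0.0383
grasp_force: 0.0
```

```bash
python3 - <<'E'
from h import *
s=read_state();print(s['clock'],s['tool_pos'],s['ft_force'],s['gripper_width'],yaw(),s['joint_pos'])
mp=wpose();w=read_camera('wrist');np.savez('w3.npz',X=mp[1]);cv2.imwrite('pics/w3.png',w)
E
```

```text
8.9667 [0.54854937 0.00555855 0.18692062] [ 2.16119793 -0.84837529  0.22238421] 0.03831222407685638 6.712795465547527 [-0.57172729  0.12965357  0.55988101  1.79366246 -0.07518188  1.22751241
  0.12609417]
```

View pics/w3.png

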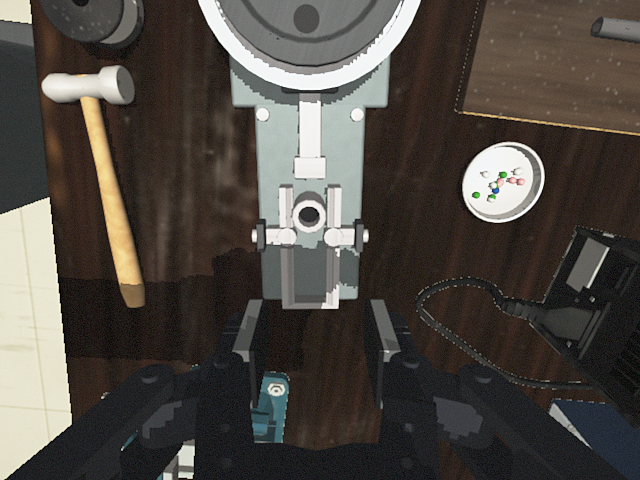

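```bash
python3 - <<'E'
from h import *
w=cv2.imread('pics/w3.png')
g=cv2.cvtColor(w,cv2.COLOR_BGR2GRAY)[192:236,290:330]
c,h=cv2.findContours((g<90).astype(np.uint8),cv2.RETR_EXTERNAL,cv2.CHAIN_APPROX_NONE)[:2]
e=None
for k in c:
    if cv2.contourArea(k)>100: print(cv2.fitEllipse(k))
mp=(camera_model('wrist'),np.load('w3.npz')['X'])
print(wray(mp,309,215,.044)*1000,(wray(mp,288,237,.03)+wray(mp,333,237,.03))*500)
# outer width in px at ring row
print(g[23].tolist())
im=read_camera('scene'); cv2.imwrite('pics/s4.png',cv2.resize(im[215:400,240:490],None,fx=3.2,fy=3.2,interpolation=cv2.INTER_CUBIC))
E
```

```text
((18.833829879760742, 22.52956771850586), (14.959269523620605, 20.014402389526367), 99.20500946044922)
[544.18271563   7.46688946  44.        ] [547.79636031 -14.40019482  30.        ]
[185, 135, 167, 233, 239, 232, 237, 242, 184, 51, 44, 44, 54, 54, 48, 48, 50, 49, 50, 49, 53, 53, 50, 46, 51, 49, 38, 22, 26, 155, 236, 241, 237, 238, 233, 181, 109, 179, 223, 204]
```

View pics/s4.png

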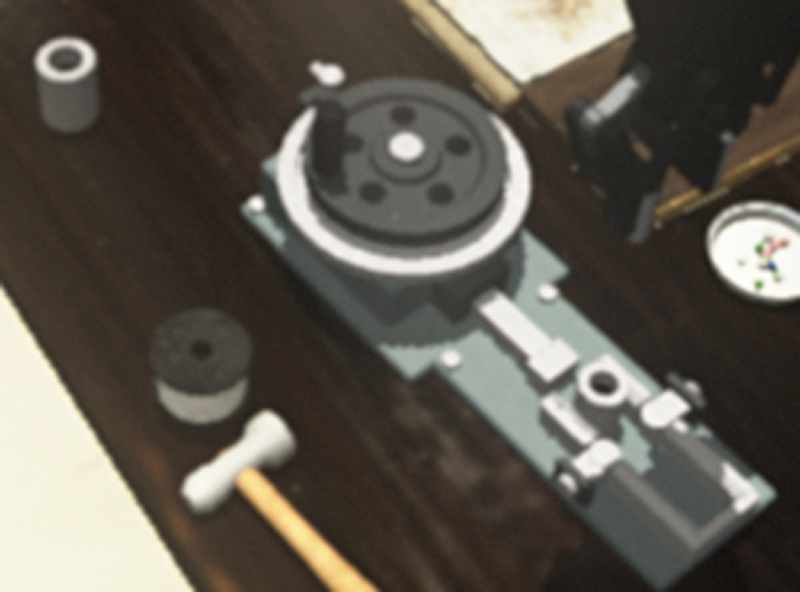

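Call:
servo_tool:
  moves:
    - [0.45,-8,22,0,7]
    - [0.45,-16,44,0,14]
    - [0.45,-24,66,0,21]
    - [0.45,-32,88,0,28]
    - [0.45,-40,110,0,35]
    - [0.45,-48,132,0,42]
    - [0.45,-56,150,-5,49]
    - [0.45,-65,168,-10,56]
  squeeze: 20

```text
clock: 9.73
tool_pos: [0.4784, 0.1746, 0.1678]
orientation: [0.232, 0.973, -0.001, -0.001]
ft_force: [-0.6, 1.5, -0.5]
gripper_width: 0.0383
grasp_force: 0.0
```

Call:
servo_tool:
  moves:
    - [0.45,0,0,-5,7]
    - [0.45,0,0,-10,12]
    - [0.45,0,0,-15,12]
    - [0.45,0,0,-20,12]
    - [0.45,0,0,-20,12]
    - [0.45,0,0,-20,12]
    - [0.45,0,0,-20,12]
    - [0.45,0,0,-20,12]

```text
clock: 10.4
tool_pos: [0.4801, 0.1737, 0.1497]
orientation: [0.133, 0.991, 0.0, 0.0]
ft_force: [0.3, 0.6, -0.2]
gripper_width: 0.0383
grasp_force: 0.0
```

```bash
python3 - <<'E'
from h import *
s=read_state();print(s['clock'],s['tool_pos'],s['ft_force'],s['gripper_width'],yaw(),s['joint_pos'])
mp=wpose();w=read_camera('wrist');np.savez('w5.npz',X=mp[1]);cv2.imwrite('pics/w5.png',w)
print(wproj(mp,[.4835,.1742,.128]),wproj(mp,[.527,.163,.083]))
E
```

```text
10.4 [0.48006601 0.17374775 0.14973305] [ 0.3049622   0.57416381 -0.22774521] 0.038265133681127335 74.68876909639907 [-0.72967101  0.07962718  0.34707389  1.9101394  -0.02966683  1.1561225
  0.93189314]
(np.float64(320.919192204991), np.float64(298.95431568618903)) (np.float64(320.79686671806326), np.float64(330.2379922963193))
```

View pics/w5.png

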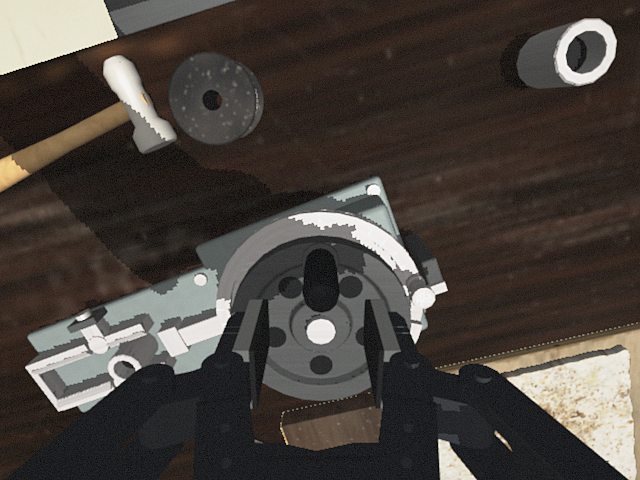

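Call:
servo_tool:
  moves:
    - [0.45,2,0,-8,0]
    - [0.45,3.4,0.5,-20,0]
    - [0.45,3.4,0.5,-35,0]
    - [0.45,3.4,0.5,-48,0]
    - [0.45,3.4,0.5,-52,0]
    - [0.4,3.4,0.5,-52,0]
    - [0.3,3.4,0.5,-52,0]
    - [0.27,3.4,0.5,-52,0]

```text
clock: 11.12
tool_pos: [0.4837, 0.1745, 0.098]
orientation: [0.133, 0.991, 0.0, 0.0]
ft_force: [-0.1, 0.3, 1.4]
gripper_width: 0.0231
grasp_force: 0.0
```

Call:
servo_tool:
  moves:
    - [0.27,0,0,0,0]
    - [0.27,0,0,0,0]
    - [0.27,0,0,0,0]
    - [0.27,0,0,0,0]
    - [0.27,0,0,0,0]
    - [0.27,0,0,0,0]
    - [0.27,0,0,0,0]
    - [0.27,0,0,0,0]

```text
clock: 11.78
tool_pos: [0.4832, 0.1743, 0.0975]
orientation: [0.133, 0.991, 0.0, 0.0]
ft_force: [-0.8, 0.1, -0.1]
gripper_width: 0.0232
grasp_force: 0.0
```

```bash
python3 - <<'E'
import numpy as np
th=165.5
for c in range(9):
    a=np.radians(th);r=[]
    for k in range(1,9):
        b=np.radians(th-5*k); r.append([.27,round(45*(np.cos(b)-np.cos(a)),1),round(45*(np.sin(b)-np.sin(a)),1),0,-5*k])
    print(c,th,(527+45*np.cos(a),163+45*np.sin(a)),r); th-=40
E
```

```text
0 165.5 (np.float64(483.43335618298516), np.float64(174.26710018244987)) [[0.27, np.float64(1.1), np.float64(3.8), 0, -5], [0.27, np.float64(2.6), np.float64(7.4), 0, -10], [0.27, np.float64(4.4), np.float64(10.9), 0, -15], [0.27, np.float64(6.5), np.float64(14.2), 0, -20], [0.27, np.float64(8.8), np.float64(17.4), 0, -25], [0.27, np.float64(11.5), np.float64(20.3), 0, -30], [0.27, np.float64(14.3), np.float64(23.0), 0, -35], [0.27, np.float64(17.4), np.float64(25.4), 0, -40]]
1 125.5 (np.float64(500.8683669930077), np.float64(199.63519832603436)) [[0.27, np.float64(3.3), np.float64(2.1), 0, -5], [0.27, np.float64(6.8), np.float64(4.0), 0, -10], [0.27, np.float64(10.4), np.float64(5.5), 0, -15], [0.27, np.float64(14.1), np.float64(6.7), 0, -20], [0.27, np.float64(17.9), np.float64(7.6), 0, -25], [0.27, np.float64(21.8), np.float64(8.2), 0, -30], [0.27, np.float64(25.7), np.float64(8.4), 0, -35], [0.27, np.float64(29.7), np.float64(8.2), 0, -40]]
2 85.5 (np.float64(530.530659307753), np.float64(207.86128001799077)) [[0.27, np.float64(3.9), np.float64(-0.5), 0, -5], [0.27, np.float64(7
[... 2592 characters left out ...]
 [0.27, np.float64(-15.6), np.float64(11.7), 0, -25], [0.27, np.float64(-18.0), np.float64(14.8), 0, -30], [0.27, np.float64(-20.1), np.float64(18.1), 0, -35], [0.27, np.float64(-22.0), np.float64(21.6), 0, -40]]
8 -154.5 (np.float64(486.38366220425627), np.float64(143.62700064362673)) [[0.27, np.float64(-1.5), np.float64(3.6), 0, -5], [0.27, np.float64(-2.7), np.float64(7.3), 0, -10], [0.27, np.float64(-3.6), np.float64(11.2), 0, -15], [0.27, np.float64(-4.2), np.float64(15.1), 0, -20], [0.27, np.float64(-4.4), np.float64(19.0), 0, -25], [0.27, np.float64(-4.2), np.float64(22.9), 0, -30], [0.27, np.float64(-3.8), np.float64(26.8), 0, -35], [0.27, np.float64(-3.0), np.float64(30.6), 0, -40]]
```

Call:
servo_tool:
  moves:
    - [0.27,1.1,3.8,0,-5]
    - [0.27,2.6,7.4,0,-10]
    - [0.27,4.4,10.9,0,-15]
    - [0.27,6.5,14.2,0,-20]
    - [0.27,8.8,17.4,0,-25]
    - [0.27,11.5,20.3,0,-30]
    - [0.27,14.3,23,0,-35]
    - [0.27,17.4,25.4,0,-40]

```text
clock: 12.45
tool_pos: [0.4991, 0.1985, 0.0972]
orientation: [0.466, 0.885, -0.002, -0.001]
ft_force: [-4.1, -3.0, 4.8]
gripper_width: 0.0229
grasp_force: 2.7
```

Call:
servo_tool:
  moves:
    - [0.27,3.3,2.1,0,-5]
    - [0.27,6.8,4,0,-10]
    - [0.27,10.4,5.5,0,-15]
    - [0.27,14.1,6.7,0,-20]
    - [0.27,17.9,7.6,0,-25]
    - [0.27,21.8,8.2,0,-30]
    - [0.27,25.7,8.4,0,-35]
    - [0.27,29.7,8.2,0,-40]

```text
clock: 13.12
tool_pos: [0.528, 0.2085, 0.0972]
orientation: [0.74, 0.673, -0.002, -0.002]
ft_force: [-7.9, 0.8, 5.3]
gripper_width: 0.023
grasp_force: 4.3
```

Call:
servo_tool:
  moves:
    - [0.27,3.9,-0.5,0,-5]
    - [0.27,7.7,-1.3,0,-10]
    - [0.27,11.5,-2.4,0,-15]
    - [0.27,15.1,-3.9,0,-20]
    - [0.27,18.6,-5.7,0,-25]
    - [0.27,22,-7.8,0,-30]
    - [0.27,25.1,-10.1,0,-35]
    - [0.27,28,-12.8,0,-40]

```text
clock: 13.78
tool_pos: [0.5563, 0.1985, 0.0973]
orientation: [0.925, 0.38, -0.001, -0.002]
ft_force: [-3.7, 5.1, 2.3]
gripper_width: 0.0228
grasp_force: 3.2
```

Call:
servo_tool:
  moves:
    - [0.27,2.7,-2.9,0,-5]
    - [0.27,5.1,-6,0,-10]
    - [0.27,7.2,-9.3,0,-15]
    - [0.27,9.1,-12.7,0,-20]
    - [0.27,10.6,-16.3,0,-25]
    - [0.27,11.8,-20.1,0,-30]
    - [0.27,12.7,-23.9,0,-35]
    - [0.27,13.3,-27.8,0,-40]

```text
clock: 14.45
tool_pos: [0.5711, 0.1707, 0.0974]
orientation: [0.999, 0.041, -0.0, -0.002]
ft_force: [0.4, 5.8, -1.0]
gripper_width: 0.0231
grasp_force: 2.7
```

Call:
servo_tool:
  moves:
    - [0.27,0.2,-3.9,0,-5]
    - [0.27,0.1,-7.8,0,-10]
    - [0.27,-0.4,-11.7,0,-15]
    - [0.27,-1.2,-15.6,0,-20]
    - [0.27,-2.4,-19.3,0,-25]
    - [0.27,-3.8,-23,0,-30]
    - [0.27,-5.6,-26.5,0,-35]
    - [0.27,-7.7,-29.8,0,-40]

```text
clock: 15.12
tool_pos: [0.5646, 0.1401, 0.0975]
orientation: [0.953, -0.304, 0.001, -0.002]
ft_force: [3.0, 3.0, -4.9]
gripper_width: 0.023
grasp_force: 2.0
```

```bash
python3 - <<'E'
from h import *
s=read_state();print(s['clock'],s['tool_pos'],s['ft_force'],s['gripper_width'],yaw(),s['joint_pos'])
E
```

```text
15.1167 [0.56461169 0.14006103 0.09745661] [ 2.98454401  3.01064151 -4.8578565 ] 0.023033219369497746 -125.38909208332194 [-1.02347363  0.37901599  0.88782577  1.81096405 -0.32974057  1.10421532
 -2.20842795]
```

Call:
servo_tool:
  moves:
    - [0.35,0,0,0,0]
    - [0.45,0,0,0,0]
    - [0.45,0,0,0,0]
    - [0.45,0,0,20,0]
    - [0.45,0,0,45,0]
    - [0.45,0,0,52,7]
    - [0.45,0,0,52,14]
    - [0.45,0,0,52,21]

```text
clock: 15.78
tool_pos: [0.5645, 0.1376, 0.1505]
orientation: [0.993, -0.12, 0.001, -0.0]
ft_force: [-0.1, -0.5, 0.2]
gripper_width: 0.0383
grasp_force: 0.0
```

Call:
servo_tool:
  moves:
    - [0.45,0,0,0,7]
    - [0.45,0,0,0,14]
    - [0.45,0,0,0,21]
    - [0.45,0,0,0,28]
    - [0.45,0,0,0,35]
    - [0.45,0,0,0,42]
    - [0.45,0,0,0,49]
    - [0.45,0,0,0,56]

```text
clock: 16.45
tool_pos: [0.5639, 0.1373, 0.1495]
orientation: [0.933, 0.36, -0.0, 0.0]
ft_force: [-0.3, 0.4, 0.3]
gripper_width: 0.0386
grasp_force: 0.0
```

Call:
servo_tool:
  moves:
    - [0.45,0,0,0,7]
    - [0.45,0,0,0,14]
    - [0.45,0,0,0,21]
    - [0.45,0,0,0,28]
    - [0.45,0,0,0,35]
    - [0.45,0,0,0,42]
    - [0.45,0,0,0,49]
    - [0.45,0,0,0,56]

```text
clock: 17.12
tool_pos: [0.5639, 0.1372, 0.1495]
orientation: [0.655, 0.756, -0.0, 0.0]
ft_force: [-0.4, 0.0, 0.6]
gripper_width: 0.0384
grasp_force: 0.0
```

Call:
servo_tool:
  moves:
    - [0.45,0,0,0,7]
    - [0.45,0,0,0,14]
    - [0.45,0,0,0,21]
    - [0.45,0,0,0,28]
    - [0.45,0,0,0,35]
    - [0.45,0,0,0,42]
    - [0.45,0,0,0,47]
    - [0.45,0,0,0,47]

```text
clock: 17.78
tool_pos: [0.5639, 0.1372, 0.1495]
orientation: [0.301, 0.954, -0.0, -0.0]
ft_force: [-0.5, 0.5, 0.0]
gripper_width: 0.0386
grasp_force: 0.0
```

```bash
python3 - <<'E'
from h import *
s=read_state();print(s['clock'],s['tool_pos'],s['ft_force'],s['gripper_width'],yaw(),s['joint_pos'])
mp=wpose();w=read_camera('wrist');cv2.imwrite('pics/w6.png',w)
print(wproj(mp,[.5641,.1375,.128]),wproj(mp,[.527,.163,.083]))
E
```

```text
17.7833 [0.56391415 0.13724127 0.14949   ] [-0.46727806  0.51458961  0.048673  ] 0.038564110049493214 54.92523752773958 [-0.67675363  0.23840808  0.4523803   1.74923095 -0.11186362  1.17942864
  0.76590166]
(np.float64(318.8323471957201), np.float64(292.3417159044818)) (np.float64(317.6348017814755), np.float64(177.50962630639316))
```

View pics/w6.png

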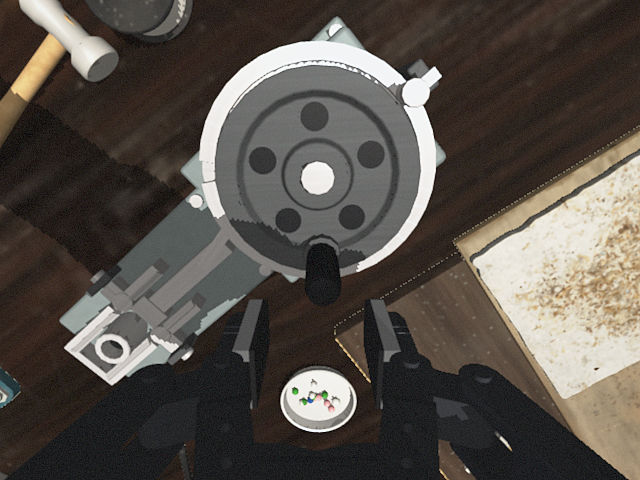

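Call:
servo_tool:
  moves:
    - [0.45,0,0,-15,0]
    - [0.45,0,0,-32,0]
    - [0.45,0,0,-46,0]
    - [0.45,0,0,-52,0]
    - [0.4,0,0,-52,0]
    - [0.3,0,0,-52,0]
    - [0.27,0,0,-52,0]
    - [0.27,0,0,-52,0]

```text
clock: 18.5
tool_pos: [0.5647, 0.1377, 0.0986]
orientation: [0.303, 0.953, 0.001, 0.001]
ft_force: [-0.5, -0.2, -0.0]
gripper_width: 0.023
grasp_force: 0.0
```

Call:
servo_tool:
  moves:
    - [0.27,-2.4,-3.1,0,-5]
    - [0.27,-5,-6.1,0,-10]
    - [0.27,-7.9,-8.7,0,-15]
    - [0.27,-11,-11.1,0,-20]
    - [0.27,-14.2,-13.3,0,-25]
    - [0.27,-17.7,-15.1,0,-30]
    - [0.27,-21.3,-16.7,0,-35]
    - [0.27,-25.1,-17.9,0,-40]

```text
clock: 19.17
tool_pos: [0.541, 0.1207, 0.0987]
orientation: [0.612, 0.791, 0.002, 0.002]
ft_force: [5.2, 2.2, -1.7]
gripper_width: 0.0232
grasp_force: 2.8
```

Call:
servo_tool:
  moves:
    - [0.27,-3.8,-0.9,0,-5]
    - [0.27,-7.7,-1.4,0,-10]
    - [0.27,-11.6,-1.6,0,-15]
    - [0.27,-15.6,-1.5,0,-20]
    - [0.27,-19.5,-1,0,-25]
    - [0.27,-23.3,-0.2,0,-30]
    - [0.27,-27,0.9,0,-35]
    - [0.27,-30.7,2.4,0,-40]

```text
clock: 19.83
tool_pos: [0.5105, 0.1213, 0.0987]
orientation: [0.846, 0.533, 0.002, 0.002]
ft_force: [4.5, -2.7, -2.0]
gripper_width: 0.0231
grasp_force: 2.8
```

Call:
servo_tool:
  moves:
    - [0.27,-3.5,1.8,0,-5]
    - [0.27,-6.8,3.9,0,-10]
    - [0.27,-10,6.2,0,-15]
    - [0.27,-12.9,8.9,0,-20]
    - [0.27,-14.8,10.7,0,-23]
    - [0.27,-16.1,12.3,0,-26]
    - [0.27,-17.6,14.1,0,-29]
    - [0.27,-18.8,16,0,-32]

```text
clock: 20.5
tool_pos: [0.4911, 0.1364, 0.0987]
orientation: [0.96, 0.28, 0.002, 0.001]
ft_force: [3.4, -4.5, 0.4]
gripper_width: 0.0229
grasp_force: 2.3
```

```bash
python3 - <<'E'
from h import *
s=read_state();print(s['clock'],s['tool_pos'],s['ft_force'],s['gripper_width'],yaw())
p=s['tool_pos'][:2]*1000-[527,163];print(np.hypot(*p),np.degrees(np.arctan2(p[1],p[0])))
a=np.radians(-114.5)
for b in range(-148,-188,-2):
    c=np.radians(b);d=np.radians(-146.5);print(b,np.round(45*np.array([np.cos(c)-np.cos(d),np.sin(c)-np.sin(d)]),1))
E
```

```text
20.5 [0.49105322 0.13637995 0.09865526] [ 3.40689557 -4.46104804  0.37906059] 0.022920511166056763 -57.48956558989598
44.730278941294564 -143.47855223791402
-148 [-0.6  1. ]
-150 [-1.4  2.3]
-152 [-2.2  3.7]
-154 [-2.9  5.1]
-156 [-3.6  6.5]
-158 [-4.2  8. ]
-160 [-4.8  9.4]
-162 [-5.3 10.9]
-164 [-5.7 12.4]
-166 [-6.1 14. ]
-168 [-6.5 15.5]
-170 [-6.8 17. ]
-172 [-7.  18.6]
-174 [-7.2 20.1]
-176 [-7.4 21.7]
-178 [-7.4 23.3]
-180 [-7.5 24.8]
-182 [-7.4 26.4]
-184 [-7.4 28. ]
-186 [-7.2 29.5]
```

Call:
servo_tool:
  moves:
    - [0.27,-0.6,1,0,-1.5]
    - [0.27,-1.4,2.3,0,-3.5]
    - [0.27,-2.2,3.7,0,-5.5]
    - [0.27,-2.9,5.1,0,-7.5]
    - [0.27,-3.6,6.5,0,-9.5]
    - [0.27,-3.6,6.5,0,-9.5]
    - [0.27,-3.6,6.5,0,-9.5]
    - [0.27,-3.6,6.5,0,-9.5]

```text
clock: 21.17
tool_pos: [0.4868, 0.1438, 0.0983]
orientation: [0.979, 0.202, 0.001, 0.0]
ft_force: [2.3, -3.6, 2.2]
gripper_width: 0.023
grasp_force: 1.9
```

Call:
servo_tool:
  moves:
    - [0.27,-0.3,0.7,0,-1]
    - [0.27,-0.6,1.5,0,-2]
    - [0.27,-0.9,2.2,0,-3]
    - [0.27,-1.2,2.9,0,-4]
    - [0.27,-1.4,3.6,0,-5]
    - [0.27,-1.7,4.4,0,-6]
    - [0.27,-1.7,4.4,0,-6]
    - [0.27,-1.7,4.4,0,-6]

```text
clock: 21.83
tool_pos: [0.4836, 0.1494, 0.0973]
orientation: [0.989, 0.15, -0.0, -0.0]
ft_force: [0.8, -2.0, 2.3]
gripper_width: 0.0233
grasp_force: 1.3
```

Call:
servo_tool:
  moves:
    - [0.27,-0.2,0.7,0,-1]
    - [0.27,-0.4,1.5,0,-2]
    - [0.27,-0.6,2.3,0,-3]
    - [0.27,-0.8,3.1,0,-4]
    - [0.27,-0.8,3.1,0,-4]
    - [0.27,-0.8,3.1,0,-4]
    - [0.27,-0.8,3.1,0,-4]
    - [0.27,-0.8,3.1,0,-4]

```text
clock: 22.5
tool_pos: [0.4829, 0.1523, 0.0973]
orientation: [0.993, 0.115, -0.0, -0.0]
ft_force: [0.9, -2.8, 1.2]
gripper_width: 0.023
grasp_force: 1.3
```

Call:
servo_tool:
  moves:
    - [0.27,-0.2,0.7,0,-1]
    - [0.27,-0.4,1.5,0,-2]
    - [0.27,-0.6,2.3,0,-3]
    - [0.27,-0.7,3.0,0,-4]
    - [0.27,-0.7,3.0,0,-4]
    - [0.27,-0.7,3.0,0,-4]
    - [0.27,-0.7,3.0,0,-4]
    - [0.27,-0.7,3.0,0,-4]

```text
clock: 23.17
tool_pos: [0.4822, 0.1557, 0.0974]
orientation: [0.997, 0.081, -0.0, -0.0]
ft_force: [-0.0, -1.9, 0.2]
gripper_width: 0.0229
grasp_force: 0.4
```

Call:
servo_tool:
  moves:
    - [0.27,-0.1,0.7,0,-1]
    - [0.27,-0.2,1.6,0,-2]
    - [0.27,-0.3,2.3,0,-3]
    - [0.27,-0.4,3.1,0,-4]
    - [0.27,-0.4,3.1,0,-4]
    - [0.27,-0.4,3.1,0,-4]
    - [0.27,-0.4,3.1,0,-4]
    - [0.27,-0.4,3.1,0,-4]

```text
clock: 23.83
tool_pos: [0.4822, 0.1585, 0.0976]
orientation: [0.999, 0.046, 0.0, -0.0]
ft_force: [-0.5, 0.3, -0.4]
gripper_width: 0.0232
grasp_force: 0.0
```

Call:
servo_tool:
  moves:
    - [0.27,-0.1,0.8,0,-1]
    - [0.27,-0.1,1.2,0,-1.5]
    - [0.27,-0.2,1.6,0,-2]
    - [0.27,-0.2,2,0,-2.5]
    - [0.27,-0.2,2.4,0,-3]
    - [0.27,-0.2,2.4,0,-3]
    - [0.27,-0.2,2.4,0,-3]
    - [0.27,-0.2,2.4,0,-3]

```text
clock: 24.5
tool_pos: [0.482, 0.16, 0.0975]
orientation: [1.0, 0.019, 0.0, 0.0]
ft_force: [-0.2, -3.9, 3.0]
gripper_width: 0.0228
grasp_force: 1.8
```

Call:
servo_tool:
  moves:
    - [0.27,0,0.4,0,-0.5]
    - [0.27,0,0.8,0,-1]
    - [0.27,0,1.2,0,-1.5]
    - [0.27,0,1.6,0,-2]
    - [0.27,0,1.6,0,-2]
    - [0.27,0,1.6,0,-2]
    - [0.27,0,1.6,0,-2]
    - [0.27,0,1.6,0,-2]

```text
clock: 25.17
tool_pos: [0.4821, 0.1605, 0.0975]
orientation: [1.0, 0.001, -0.0, 0.001]
ft_force: [-0.1, -6.8, 3.4]
gripper_width: 0.023
grasp_force: 3.2
```

Call:
servo_tool:
  moves:
    - [0.27,0,-1,0,0]
    - [0.27,0,-2,0,0]
    - [0.35,0,-1.5,0,0]
    - [0.45,0,-0.5,0,0]
    - [0.45,0,0,0,0]
    - [0.45,0,0,0,0]
    - [0.45,0,0,20,0]
    - [0.45,0,0,52,0]

```text
clock: 25.83
tool_pos: [0.4792, 0.1616, 0.1471]
orientation: [1.0, 0.002, -0.003, 0.002]
ft_force: [0.1, -0.5, -0.2]
gripper_width: 0.0387
grasp_force: 0.0
```

Call:
servo_tool:
  moves:
    - [0.45,0,0,30,0]
    - [0.45,-10,25,60,0]
    - [0.45,-20,60,60,0]
    - [0.45,-40,100,60,0]
    - [0.45,-60,140,60,0]
    - [0.45,-70,180,60,0]
    - [0.45,-70,180,60,0]
    - [0.45,-70,180,60,0]

```text
clock: 26.5
tool_pos: [0.4094, 0.3459, 0.2089]
orientation: [1.0, 0.006, -0.0, 0.0]
ft_force: [0.2, 0.2, -0.1]
gripper_width: 0.0382
grasp_force: 0.0
```

```bash
python3 - <<'E'
from h import *
s=read_state();print(s['clock'],s['tool_pos'],s['ft_force'])
A={n:read_camera(n) for n in('scene','top')}
for n,z in(('scene',.128),('top',.128)):
    b=cv2.imread(f'pics/{n}0.png');cv2.imwrite(f'pics/{n}9.png',A[n])
    d=cv2.absdiff(A[n],b).max(2)
    x=[int(v) for v in proj(n,np.array([.527,.163,.09]))];ys=slice(x[1]-45,x[1]+45);xs=slice(x[0]-50,x[0]+50)
    print(n,'expected handle top for theta=180',proj(n,np.array([.482,.163,.128])),'before',proj(n,np.array([.4835,.1742,.128])))
    new=cv2.cvtColor(A[n],cv2.COLOR_BGR2GRAY)
    m=((d>25)&(new<75)).astype(np.uint8);k=np.zeros_like(m);k[ys,xs]=m[ys,xs]
    N,_,st,ce=cv2.connectedComponentsWithStats(k)
    print([(st[i].tolist(),ce[i].round(1).tolist()) for i in range(1,N) if st[i][4]>8])
    # pin head shift: template match
    # bush ring in outlet
    print('outlet expected',proj(n,np.array([.5502,-.0362,.044])))
# pin-head (bright, scene crop ~ (330,74)/3.2+off => (343,238))
b=cv2.imread('pics/scene0.png');g0=cv2.cvtColor(b,cv2.COLOR_BGR2GRAY);g1=cv2.cvtColor(A['scene'],cv2.COLOR_BGR2GRAY)
w=(slice(231,246),slice(333,352))
for g in(g0,g1):
    q=np.clip(g[w].astype(float)-110,0,None);Y,X=np.mgrid[231:246,333:352];print('pin',(q*X).sum()/q.sum(),(q*Y).sum()/q.sum(),q.sum())
print(proj('scene',np.array([.5195,.2265,.090])),proj('scene',np.array([.5195,.2265,.0866])))
E
```

```text
26.5 [0.4094143  0.34593021 0.20890487] [ 0.23825889  0.20560143 -0.08488889]
scene expected handle top for theta=180 (np.float64(345.3512505997973), np.float64(253.3901868386132)) before (np.float64(342.3870908847967), np.float64(248.71091802188403))
[([316, 229, 4, 20, 54], [317.0, 237.6]), ([356, 249, 6, 6, 26], [358.6, 251.5]), ([376, 253, 7, 5, 29], [378.9, 255.0]), ([349, 254, 4, 3, 9], [350.3, 255.0]), ([343, 262, 11, 21, 119], [349.0, 273.0]), ([379, 269, 7, 6, 32], [382.3, 271.3]), ([360, 275, 7, 6, 34], [363.0, 277.4])]
outlet expected (np.float64(448.06639368315723), np.float64(352.63444838753594))
top expected handle top for theta=180 (np.float64(342.64429121694116), np.float64(233.12809588610355)) before (np.float64(337.30123221922867), np.float64(232.31017341208442))
[([337, 197, 5, 7, 26], [339.2, 200.1]), ([351, 205, 7, 6, 32], [354.3, 207.9]), ([325, 209, 7, 6, 33], [327.6, 211.6]), ([349, 222, 6, 6, 26], [351.4, 224.4]), ([332, 224, 6, 6, 28], [334.6, 226.5]), ([342, 230, 8, 4, 14], [344.7, 231.2]), ([343, 233, 10, 6, 40], [347.8, 235.5])]
outlet expected (np.float64(428.9680439205049), np.float64(206.8115066498928))
pin 342.08328279765516 237.5492217505559 4947.0
pin 342.0820233776703 238.69729947601775 4962.0
(np.float64(342.47786759552594), np.float64(236.84563789006268)) (np.float64(342.40256723895493), np.float64(238.16362432916847))
```

```bash
python3 -c "
from cell import *
print(hand_in())"
```

```text
the job is handed in; nothing more can be done
None
```

The bush went past the jaws into the outlet. The wheel made one clockwise revolution and stopped where I felt the push rise at the notch; I stopped at about 7 N, and the scene camera shows the index pin about 3 mm lower. The spool, jar and coil were not touched; I handed in at about 26.5 s, having viewed 11 pictures, one over the limit of 10.

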